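# Prise open the eyelet tin in the sneaker workshop

### The job

Two flat metal tins with hinged lids stand on the bench. Pick up the flat-bladed knife, put its blade under the tongue at the front of the longer tin's lid and prise the lid up until it stands at least 45 degrees open, touching that tin only with the knife and not with the gripper. Leave the smaller tin shut, and finish with the knife lying flat on the bench and let go.

Things in the scene. Friction and masses are not known exactly. Their poses are not given: they have to be found in the camera images.
- knife: Loose flat-bladed knife, 70 g, lying on the left or right of the bench (a bristle brush on the other side). Wooden handle 100 mm long (x -50 to 50), 22 wide, 24 high, gripped across its width. A stiff steel blade 22 mm wide, 2.5 thick goes on to x = 120 mm, its mid-thickness at z = 4.5 mm. Origin: middle of the handle's underside; x points to the blade, z up as it lies.
- knife_tip (a point): Middle of the end of the knife's blade, 120 mm ahead of the knife's origin and 4.5 mm above its underside; axes as the knife's.
- tin: The longer aluminium tin, fixed to the bench: 90 mm deep (x), 160 wide (y), walls 45 high and 3 thick, with a flat hinged lid 4 mm thick on top (underside z = 45 mm). Origin: centre of its underside; -x is the front, roughly facing the robot, +x the hinge side. The front wall has a notch under the lid's tongue, y -30 to 30 mm, from z = 27 mm up to the lid; the tin is empty above z = 8 mm.
- tin_tongue (a point): Middle of the front end of the lid's tongue, on its underside, at x = -59, y = 0, z = 45 mm of the tin when shut; moves with the lid. The tongue is flat, 50 mm wide (y), 4 mm thick, sticks out 14 mm ahead of the front wall and is free underneath, so a blade can pass under it and on through the notch into the tin.
- tin_lid (a joint): Opening angle of the longer tin's lid in rad: 0 shut, up to 1.9 as its front edge rises and swings back. The hinge line is parallel to the tin's y at x = 45 mm, z = 45 mm. The hinge is stiff: the lid stays at any angle where it is left; lifting it at the tongue takes about 2 N.
- small_tin_lid (a joint): Opening angle in rad (0 shut) of the lid of the smaller tin, a bystander to the left or right of the longer one: same make, depth, height and tongue, but only 100 mm wide.

How it is judged:
On the way, in this order (a step that is already met when the one before it is completed fails the run):
1. the blade's end is under the tongue or lid of the longer tin, the lid still nearly shut (x of knife_tip in the frame of tin between -0.058 and 0.03 m and y of knife_tip in the frame of tin between -0.04 and 0.04 m and z of knife_tip in the frame of tin below 0.05 m and value of joint tin_lid below 0.2 rad), for 0.05 s.
2. the longer tin's lid is prised open past 38 degrees (value of joint tin_lid above 0.66 rad), for 0.2 s.
At the end, for the whole second after the job is handed in: The longer tin's lid stands still, open by more than 0.66 rad (38 degrees); the smaller tin's lid is shut (under 0.1 rad); the knife lies at rest on the bench, its origin and its tip less than 30 mm above it (value of joint tin_lid above 0.66 rad and velocity of joint tin_lid between -0.1 and 0.1 rad/s and value of joint small_tin_lid below 0.1 rad and height (world z) of knife between -0.01 and 0.03 m and height (world z) of knife_tip below 0.03 m and linear speed of knife below 0.03 m/s); the robot touches nothing.
It fails at once if the fingers or the arm push on the longer tin or its lid (over 2 N) (contact force between any of the fingers, the arm and tin above 2 N).
It fails at once if the smaller tin's lid is opened (over 0.15 rad) (value of joint small_tin_lid above 0.15 rad).
It also fails if it takes over 56 s, if anything falls off the work surface, if the arm or the gripper's body presses on something with over 40 N, if the wrist force passes 120 N, or if a joint passes its speed limit or range.

### The arm

A 7-joint arm with a two-finger parallel gripper is mounted at the origin on the work surface. World frame = base frame: x ahead of the robot, y to its left, z up, the work surface at z = 0. Lengths are in m, angles in rad, forces in N, time in s.
With the tool pointing down it reaches from about 0.425 to 0.925 m from the base axis. Payload 6.8 kg.
Tool frame: the origin (TCP) lies at the very end of the fingers, on their centre line; the grasp point (between the pads) lies 19 mm behind it; z points along the fingers, y is the line along which they close (so a half turn about z gives the same grasp; the last joint's range is limited). The gripper opens to 85 mm and grips with 20 to 120 N. Pads are 22 mm wide; open, the fingers measure 114 mm over their backs; the gripper's body (76 mm by 85 mm) begins 54 mm behind the grasp point. The pads swing forward as they close: fully open they stand 13 mm farther back than shut.
Start: joints at [-1.237, 0.477, 0.022, 1.555, -0.011, 1.109, -0.083], TCP at [0.289, 0.61, 0.231] pointing down, gripper open.
Joint ranges: [-2.96, 2.96], [-0.34, 2.1], [-1.41, 1.46], [0.24, 2.44], [-1.37, 4.51], [0.17, 1.92], [-2.96, 2.96]. Speed limits (rad/s): [2.39, 2.39, 3.14, 3.14, 3.14, 3.14, 3.14].

### API

Orientations are given as a unit quaternion [w, x, y, z].
In Python, from station import bot, cams gives the robot as it stands (bot), with the cameras (cams).
- The arm moves only by the shell command python3 nudge.py 'ROWS' [FORCE]. ROWS is a JSON list of rows, 1 to 20 of them, each of 5 numbers: dx, dy, dz in m, then a turn about the tool's z in rad, then the opening from 0.0 (shut) to 1.0 (fully open); each row shifts and turns the commanded pose from where the row before left it, along the tool's axes as they then stand; what a row does not reach is not made up. A row lasts 1/10 s, in which the tool goes at most 0.05 m and 0.15 rad, less where a joint would pass 70% of its speed; a pose out of reach is approached as far as the arm can. The fingers move at their own pace and stop on an object; FORCE is the grip in N (left out, the last holds). Time passes only in rows, so rows that do not move let the fingers close. It prints the time, the measured TCP pose, the force, the opening and the grip force at its end.
- bot.get_obs(): the state, without advancing time (a new reading comes with each control period).
- cams.read_camera(name): name is "side" or "top" or "wrist"; returns the picture (400x640x3 uint8, blue, green, red); there is no depth.
- cams.camera_info(name): a dict with "vertical_fov" (degrees; the focal length in pixels is half the picture's height over the tangent of half this angle, whatever the lens; pixels are square), "cx", "cy" (the principal point, pixels), "view" (4x4, takes a point from world to camera coordinates); the wrist camera has in their place "hand_eye" (4x4, takes a point from camera to tool coordinates, whose origin is the TCP and whose axes are the flange's). Camera axes: x right, y up, looking along -z (the intrinsics and any distortion apply to the point x, -y, -z); pixel columns grow to the right and rows downward; lengths in m; the calibration is good to about 2 mm. The wrist camera is an equidistant fisheye: a pixel r from the principal point sees the ray r / f radians off the axis. A picture is of the moment at which its call begins: read the wrist's pose just before it. camera_info takes no time and is no camera call.
- bot.hand_in(): hands the job in; it is judged then, once.
The state is a dict: "t": time; "q": joint angles; "joint_vel": joint speeds; "joint_torque": joint torques, N m; "eef_pos": TCP position; "tool_rot": TCP orientation; "contact_force": force on the tool from outside, world axes, zero at the start; "torque": the same for the moment, N m; "gripper_width": opening from 0.0 (shut) to 1.0 (fully open); "grasp_force": force on a finger pad.
Only numpy, scipy, OpenCV 4.12 (cv2) and the standard library are available. Lean on these libraries where they do the work, as an engineer would, in place of code of your own. Each camera call takes 0.05 s, during which the arm holds its last target. There are 200 camera calls.

## Working session

There is one attempt and no reset: what is moved stays moved. The work goes in short steps, Python scripts to look and compute and a shell command to move; the robot and the scene stay as the last step left them, time stands still between calls to the robot, and variables do not carry over. Pictures are saved under pics/ and viewed, at most 10 in all, crops included, and the job is handed in when it is done.

```bash
ls; mkdir -p pics
python3 - <<'E'
from station import bot, cams
import cv2,numpy as np
o=bot.get_obs();print(o['eef_pos'],o['tool_rot'],o['t'])
for n in ['top','side','wrist']:
    cv2.imwrite(f'pics/{n}0.png',cams.read_camera(n))
    i=cams.camera_info(n);print(n,{k:(np.round(v,4).tolist() if not isinstance(v,str) else v) for k,v in i.items()})
E
```

```text
nudge.py
pics
station.py
[0.28838903 0.60965386 0.2303552 ] [-1.25819105e-04  2.19124421e-01  9.75696526e-01 -8.72843855e-04] 0.0
top {'vertical_fov': 52.46, 'cx': 324.2126, 'cy': 193.0836, 'view': [[0.0022, -0.9999, 0.0169, -0.0136], [0.9923, 0.0043, 0.124, -0.5576], [-0.124, 0.0165, 0.9921, -1.0586], [0.0, 0.0, 0.0, 1.0]]}
side {'vertical_fov': 56.8024, 'cx': 323.0754, 'cy': 198.7682, 'view': [[-0.9726, -0.2323, 0.011, 0.5406], [0.1407, -0.5501, 0.8232, -0.1467], [-0.1852, 0.8021, 0.5677, -0.7718], [0.0, 0.0, 0.0, 1.0]]}
wrist {'vertical_fov': 65.7065, 'cx': 318.1192, 'cy': 193.0467, 'hand_eye': [[0.0009, 0.9552, 0.2958, 0.0751], [1.0, -0.0012, 0.0008, 0.0009], [0.0011, 0.2958, -0.9552, -0.1427], [0.0, 0.0, 0.0, 1.0]]}
```

View pics/top0.png

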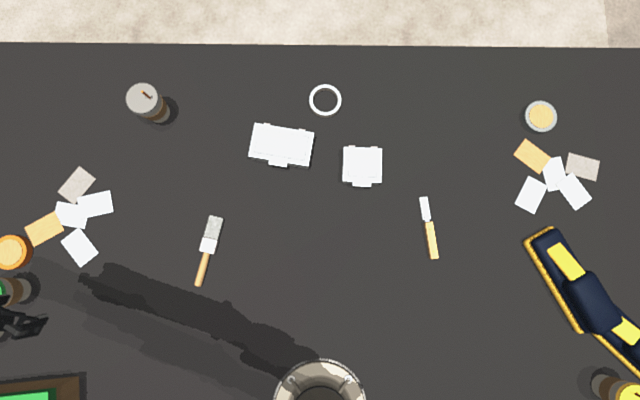

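View pics/side0.png

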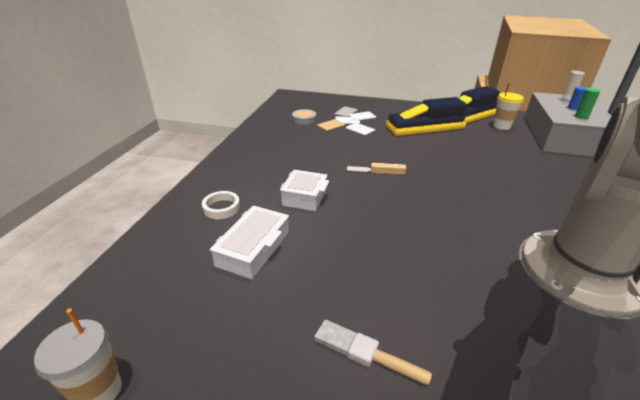

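The top view shows the knife at about (425,197)–(433,258), blade pointing away from the robot. The longer tin is at (281,145) with its tongue at (278,164), the smaller tin is at (362,165), and the brush is on the left. Next I'll measure them.

```bash
cat > h.py <<'E'
import cv2,numpy as np
from station import bot, cams
from scipy.spatial.transform import Rotation as R
def ray(cam,u,v):
    i=cams.camera_info(cam);f=200/np.tan(np.radians(i['vertical_fov'])/2)
    V=np.array(i['view']);d=np.array([(u-i['cx'])/f,-(v-i['cy'])/f,-1])
    return -V[:3,:3].T@V[:3,3],V[:3,:3].T@d
def onz(cam,u,v,z):
    c,d=ray(cam,u,v);return c+d*(z-c[2])/d[2]
def proj(cam,p):
    i=cams.camera_info(cam);f=200/np.tan(np.radians(i['vertical_fov'])/2)
    V=np.array(i['view']);q=V[:3,:3]@p+V[:3,3];return i['cx']-f*q[0]/q[2],i['cy']+f*q[1]/q[2]
def tool():
    o=bot.get_obs();w,x,y,z=o['tool_rot'];return np.array(o['eef_pos']),R.from_quat([x,y,z,w]).as_matrix()
E
python3 - <<'E'
from h import *
im=cv2.imread('pics/top0.png');hsv=cv2.cvtColor(im,cv2.COLOR_BGR2HSV)
def rect(m,x0,x1,y0,y1):
    k=np.zeros_like(m);k[y0:y1,x0:x1]=m[y0:y1,x0:x1]
    c=max(cv2.findContours(k,cv2.RETR_EXTERNAL,cv2.CHAIN_APPROX_NONE)[0],key=cv2.contourArea)
    return c
br=((im.max(2)>110)*255).astype(np.uint8)
tan=((hsv[...,1]>70)&(im.max(2)>110)).astype(np.uint8)*255
for n,m,b,z in [('handle',tan,(410,450,185,270),.02),('knife',br,(410,450,185,270),.01),('tin',br,(235,325,115,175),.049),('small',br,(335,395,135,195),.049)]:
    c=rect(m,*b);r=cv2.minAreaRect(c);p=np.array([onz('top',*q,z)[:2] for q in cv2.boxPoints(r)])
    print(n,np.round(p,3).tolist(),'sides',np.round(np.linalg.norm(np.diff(p,axis=0),axis=1),3),cv2.contourArea(c))
    if n=='tin': cv2.imwrite('pics/tincrop.png',cv2.resize(im[110:180,235:400],None,fx=4.8,fy=4.8,interpolation=cv2.INTER_CUBIC))
E
```

```text
handle [[0.481, -0.283], [0.485, -0.307], [0.385, -0.321], [0.381, -0.296]] sides [0.025 0.101 0.025] 78.0
knife [[0.551, -0.269], [0.558, -0.297], [0.386, -0.328], [0.38, -0.3]] sides [0.029 0.174 0.029] 513.5
tin [[0.643, 0.197], [0.755, 0.182], [0.727, 0.015], [0.616, 0.032]] sides [0.113 0.169 0.113] 2213.0
small [[0.577, -0.057], [0.688, -0.062], [0.684, -0.169], [0.572, -0.162]] sides [0.112 0.107 0.112] 1453.5
```

View pics/tincrop.png

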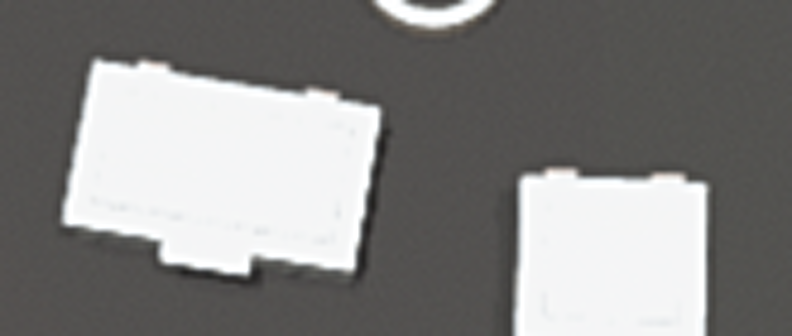

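Lid corners in the crop: front-left (62,224), back-left (93,60), back-right (381,107) and front-right (355,272). The tongue's front corners are (160,262) and (250,276). Next: the tin's frame, and how far to move to hover above the knife.

```bash
cat >> h.py <<'E'
def rel(target,yaw):  # needed shift in tool axes, turn about tool z so tool x heads along yaw
    p,M=tool();a=np.arctan2(M[1,0],M[0,0]);d=-(yaw-a)
    return np.round(M.T@(np.array(target)-p),4),round((d+np.pi)%(2*np.pi)-np.pi,4)
E
python3 - <<'E'
from h import *
c=lambda x,y:onz('top',x/4.8+234.6,y/4.8+109.6,.049)[:2]
FL,BL,BR,FR,T1,T2=[c(*q) for q in [(62,224),(93,60),(381,107),(355,272),(160,262),(250,276)]]
print(np.round([FL,BL,BR,FR,(T1+T2)/2],4).tolist(),[round(float(np.linalg.norm(a-b)),3) for a,b in [(FL,FR),(BL,BR),(FL,BL),(FR,BR),(T1,T2)]])
w=(FL-FR)+(BL-BR);yaw=np.arctan2(-w[0],w[1]);e=np.array([np.cos(yaw),np.sin(yaw)])
C=(FL+BL+BR+FR)/4;print('yaw',yaw,'C',C,'tongue-pred',C-.059*e,'side view C px',proj('side',np.array([*C,.049])))
print(rel([.5,.2,.23],.16),'then from there')
p,M=tool();print(M.T@(np.array([.46,-.30,.23])-np.array([.5,.2,.23])))
E
```

```text
[[0.6544, 0.1943], [0.7489, 0.1792], [0.7228, 0.0166], [0.6281, 0.0306], [0.6293, 0.1142]] [0.166, 0.165, 0.096, 0.096, 0.051]
yaw -0.1593904485299029 C [0.68855164 0.10516151] tongue-pred [0.63029951 0.11452578] side view C px (np.float64(251.18321611649662), np.float64(230.40341605690242))
(array([-0.3665, -0.28  ,  0.001 ]), np.float64(2.5398)) then from there
[-0.17761767 -0.46909648  0.00067621]
```

```bash
python3 nudge.py '[[-0.0305,-0.0233,0,0,1],[-0.0305,-0.0233,0,0,1],[-0.0305,-0.0233,0,0,1],[-0.0305,-0.0233,0,0,1],[-0.0305,-0.0233,0,0,1],[-0.0305,-0.0233,0,0,1],[-0.0305,-0.0233,0,0,1],[-0.0305,-0.0233,0,0,1],[-0.0305,-0.0233,0,0,1],[-0.0305,-0.0233,0,0,1],[-0.0305,-0.0233,0,0,1],[-0.0305,-0.0233,0,0,1]]' && python3 nudge.py '[[-0.0148,-0.0391,0,0,1],[-0.0148,-0.0391,0,0,1],[-0.0148,-0.0391,0,0,1],[-0.0148,-0.0391,0,0,1],[-0.0148,-0.0391,0,0,1],[-0.0148,-0.0391,0,0,1],[-0.0148,-0.0391,0,0,1],[-0.0148,-0.0391,0,0,1],[-0.0148,-0.0391,0,0,1],[-0.0148,-0.0391,0,0,1],[-0.0148,-0.0391,0,0,1],[-0.0148,-0.0391,0,0,1],[0,0,0,0,1],[0,0,0,0,1]]' && python3 nudge.py '[[0,0,0,0.15,1],[0,0,0,0.15,1],[0,0,0,0.15,1],[0,0,0,0.15,1],[0,0,0,0.15,1],[0,0,0,0.15,1],[0,0,0,0.15,1],[0,0,0,0.15,1],[0,0,0,0.15,1],[0,0,0,0.15,1],[0,0,0,0.15,1],[0,0,0,0.15,1],[0,0,0,0.15,1],[0,0,0,0.15,1],[0,0,0,0.15,1],[0,0,0,0.15,1],[0,0,0,0.14,1],[0,0,0,0,1],[0,0,0,0,1]]'
python3 - <<'E'
from h import *
p,M=tool();print(p,M,bot.get_obs()['q'])
cv2.imwrite('pics/w1.png',cams.read_camera('wrist'))
E
```

```text
t: 1.35
eef_pos: [0.5003, 0.1994, 0.2312]
tool_rot: [-0.0, 0.219, 0.976, 0.0]
contact_force: [0.3, -0.4, 1.1]
gripper_width: 1.005
grasp_force: 0.0
t: 2.75
eef_pos: [0.4592, -0.2998, 0.231]
tool_rot: [-0.0, 0.22, 0.975, 0.0]
contact_force: [0.2, 1.3, 0.6]
gripper_width: 1.001
grasp_force: 0.0
t: 4.65
eef_pos: [0.4603, -0.2977, 0.2309]
tool_rot: [-0.0, 0.997, 0.083, -0.0]
contact_force: [0.8, -0.0, 0.3]
gripper_width: 0.996
grasp_force: 0.0
[ 0.46025468 -0.29771904  0.23091738] [[ 9.86340702e-01  1.64717068e-01 -5.55095051e-04]
 [ 1.64717492e-01 -9.86340435e-01  8.32656015e-04]
 [-4.10360037e-04 -9.12716382e-04 -9.99999499e-01]] [-0.35616156  0.44387159  1.08633331  1.90801458 -0.45039545  1.06252404
 -0.48683028]
```

View pics/w1.png

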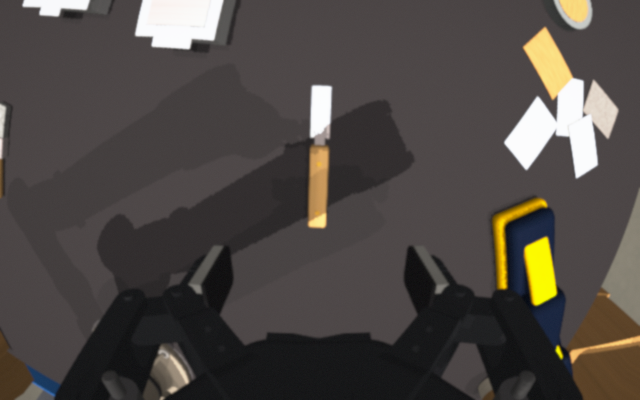

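The knife shows clearly in the wrist view: tip near (321,86), handle from about (319,147) to (317,228). Now its pose through the fisheye model.

```bash
cat >> h.py <<'E'
def wz(u,v,z,p,M):
    i=cams.camera_info('wrist');f=200/np.tan(np.radians(i['vertical_fov'])/2);H=np.array(i['hand_eye'])
    x,y=u-i['cx'],v-i['cy'];r=np.hypot(x,y);t=r/f;s=np.sin(t)/max(r,1e-9)
    d=M@H[:3,:3]@np.array([x*s,-y*s,-np.cos(t)]);c=p+M@H[:3,3];return c+d*(z-c[2])/d[2]
E
python3 - <<'E'
from h import *
p,M=tool();im=cv2.imread('pics/w1.png');hsv=cv2.cvtColor(im,cv2.COLOR_BGR2HSV)
def blob(m):
    k=np.zeros(m.shape,np.uint8);k[75:240,295:345]=m[75:240,295:345]
    return max(cv2.findContours(k*255,cv2.RETR_EXTERNAL,cv2.CHAIN_APPROX_NONE)[0],key=cv2.contourArea)[:,0]
h=blob((hsv[...,1]>100)&(im.max(2)>80));b=blob(im.min(2)>130)
# handle: side edges per end rows, on top z=.024; blade tip on z=.006
def mid(c,v,z):
    r=c[abs(c[:,1]-v)<=1];L,Rr=wz(r[:,0].min(),v,z,p,M),wz(r[:,0].max()+1,v,z,p,M);return (L+Rr)/2,np.linalg.norm(L-Rr)
v0,v1=h[:,1].min(),h[:,1].max();A,wa=mid(h,v0+6,.02);B,wb=mid(h,v1-6,.02)
F=mid(h,v0+2,.024)[0];E_=mid(h,v1-2,.02)[0]
T,wt=mid(b,b[:,1].min()+3,.006)
print('rows',v0,v1,b[:,1].min(),'handle front/rear',F,E_,np.linalg.norm(F-E_),'widths',wa,wb,wt,'tip',T)
d=T-E_;print('yaw',np.arctan2(d[1],d[0]),'handle yaw',np.arctan2(*(A-B)[[1,0]]),'len',np.hypot(*d[:2]))
e=d[:2]/np.hypot(*d[:2]);g=T[:2]-.12*e;print('origin',g,'grasp',g-.015*e)
t=[*(g-.015*e),.0045];print(rel(t,np.arctan2(e[1],e[0])))
E
```

```text
rows 145 228 85 handle front/rear [ 0.48297426 -0.29561569  0.024     ] [ 0.38504128 -0.30961202  0.02      ] 0.09900891559977901 widths 0.024245316440043848 0.02470090410662576 0.024490700917870832 tip [ 0.55022594 -0.28679082  0.006     ]
yaw 0.13728662173805845 handle yaw 0.13186080827343993 len 0.16675365309983617
origin [ 0.43135503 -0.30321351] grasp [ 0.41649616 -0.30526635]
(array([-4.420e-02,  2.000e-04,  2.265e-01]), np.float64(0.0274))
```

Handle length 99 mm, width 24 mm and the tip all agree with the given sizes. Grasping now.

```bash
python3 nudge.py '[[-0.022,0,0.03,0.027,1],[-0.022,0,0.04,0,1],[0,0,0.04,0,1],[0,0,0.04,0,1],[0,0,0.04,0,1],[0,0,0.02,0,1],[0,0,0.0165,0,1],[0,0,0,0,1],[0,0,0,0,1]]' 100 && python3 nudge.py '[[0,0,0,0,0],[0,0,0,0,0],[0,0,0,0,0],[0,0,0,0,0],[0,0,0,0,0],[0,0,0,0,0],[0,0,0,0,0],[0,0,0,0,0],[0,0,0,0,0],[0,0,0,0,0]]' 100
```

```text
t: 5.6
eef_pos: [0.4165, -0.3055, 0.0052]
tool_rot: [-0.0, 0.998, 0.067, 0.0]
contact_force: [-0.5, 0.1, 0.4]
gripper_width: 1.0
grasp_force: 0.0
t: 6.6
eef_pos: [0.4166, -0.3056, 0.0055]
tool_rot: [-0.0, 0.998, 0.066, 0.0]
contact_force: [-1.1, 1.1, 8.7]
gripper_width: 0.23
grasp_force: 98.5
```

```bash
python3 nudge.py '[[0,0,-0.01,0,0],[0,0,-0.03,0,0],[0,0,-0.04,0,0],[0,0,-0.04,0,0],[0,0,-0.025,0,0],[0,0,0,0,0],[0,0,0,0,0]]'
python3 - <<'E'
from h import *
p,M=tool();print(p)
w=cams.read_camera('wrist');s=cams.read_camera('side')
cv2.imwrite('pics/w2.png',np.vstack([w[:300],cv2.resize(s[80:230,250:570],(640,300))]))
cv2.imwrite('pics/w2full.png',w);cv2.imwrite('pics/s2.png',s);np.savez('pose2.npz',p=p,M=M)
E
```

```text
t: 7.3
eef_pos: [0.4165, -0.3051, 0.15]
tool_rot: [-0.0, 0.998, 0.067, 0.0]
contact_force: [0.4, 0.6, -1.7]
gripper_width: 0.23
grasp_force: 97.8
[ 0.41647    -0.30509558  0.14997933]
```

View pics/w2.png

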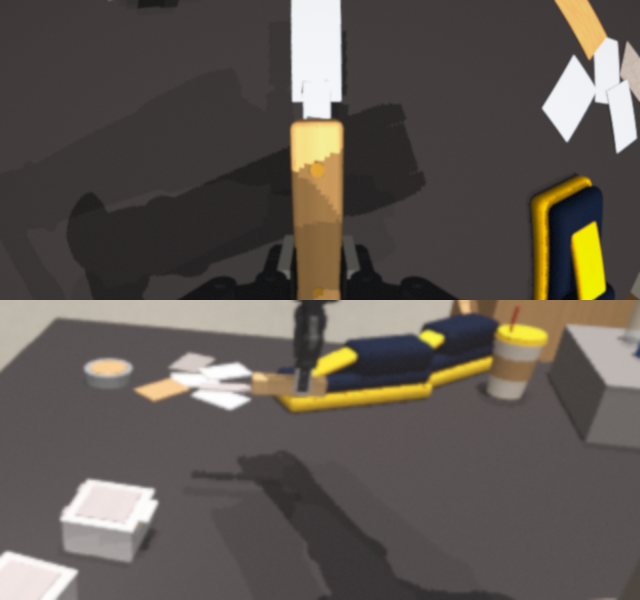

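Wrist view: the knife is gripped straight, with the handle front at (317,122). Side view: tip at about (341,120), handle rear at about (413,122). I'll compare these with the expected tip, then plan the approach.

Run:
```python
from h import *
p,M=tool();
w=cv2.imread('pics/w2full.png')
for z in (.15,.149,.14,.16): print(z,proj('side',np.array([.552,-.287,z])))
print('rear .1685',proj('side',np.array([.384,-.310,.158])))
# blade lateral centre/handle from wrist in tool axes
for v,zz in [(130,.1685),(150,.1685),(10,.1505),(70,.1505)]:
    row=w[v].max(1);xs=np.where(row[280:355]>100)[0]+280
    a=M.T@(wz(xs.min(),v,zz,p,M)-p);b=M.T@(wz(xs.max()+1,v,zz,p,M)-p);print(v,a.round(4),b.round(4))
yaw=-.1594;e=np.array([np.cos(yaw),np.sin(yaw)]);C=np.array([.6886,.1052])
print('tin-front heights side: tongue px',proj('side',np.array([*(C-.059*e),.049])))
for tx,z in [(-.11,.15),(-.11,.036),(-.012,.036)]:
    g=C+(tx-.1355)*e;print(tx,g,rel([*g,z+.001],yaw))
# staged translation with constant current axes
g=C+(-.11-.1355)*e;print(np.hypot(*g))
```

```text
0.15 (np.float64(349.22450817336534), np.float64(121.6998000504422))
0.149 (np.float64(349.20595395851547), np.float64(122.04132026184739))
0.14 (np.float64(349.0398911750009), np.float64(125.09797328604753))
0.16 (np.float64(349.4111937303893), np.float64(118.26355166067678))
rear .1685 (np.float64(412.0030566500105), np.float64(122.00273846675344))
130 [ 0.0642 -0.0116 -0.0197] [ 0.0643  0.0099 -0.0197]
150 [ 0.0561 -0.0117 -0.0197] [ 0.0562  0.0096 -0.0197]
10 [ 0.1185 -0.0131 -0.0018] [ 0.1185  0.0098 -0.0018]
70 [ 0.09   -0.0125 -0.0018] [ 0.09    0.0102 -0.0018]
tin-front heights side: tongue px (np.float64(275.65364518452105), np.float64(237.58697456665988))
-0.11 [0.44621228 0.14416719] (array([ 0.0898, -0.441 , -0.0017]), np.float64(0.2924))
-0.11 [0.44621228 0.14416719] (array([ 0.0899, -0.4408,  0.1123]), np.float64(0.2924))
-0.012 [0.5429699  0.12861206] (array([ 0.1838, -0.4126,  0.1121]), np.float64(0.2924))
0.46892384977133805
```

```bash
python3 nudge.py '[[0.006,-0.0294,0,0,0],[0.006,-0.0294,0,0,0],[0.006,-0.0294,0,0,0],[0.006,-0.0294,0,0,0],[0.006,-0.0294,0,0,0],[0.006,-0.0294,0,0,0],[0.006,-0.0294,0,0,0],[0.006,-0.0294,0,0,0],[0.006,-0.0294,0,0,0],[0.006,-0.0294,0,0,0],[0.006,-0.0294,0,0,0],[0.006,-0.0294,0,0,0],[0.006,-0.0294,0,0,0],[0.006,-0.0294,0,0,0],[0.006,-0.0294,0,0,0],[0,0,0,0.1,0],[0,0,0,0.1,0],[0,0,0,0.092,0],[0,0,0,0,0],[0,0,0,0,0]]'
python3 - <<'E'
from h import *
yaw=-.1594;e=np.array([np.cos(yaw),np.sin(yaw)]);C=np.array([.6886,.1052])
g=C+(-.11-.1355)*e;print(rel([*g,.036],yaw),bot.get_obs()['q'])
t=cams.read_camera('top');cv2.imwrite('pics/t3.png',cv2.resize(t[100:300,200:400],(600,600),interpolation=cv2.INTER_CUBIC))
E
```

```text
t: 9.4
eef_pos: [0.4467, 0.1431, 0.1491]
tool_rot: [0.001, 0.997, -0.079, -0.0]
contact_force: [-0.5, -0.2, -1.0]
gripper_width: 0.229
grasp_force: 97.9
(array([-0.0005, -0.0012,  0.1131]), np.float64(0.0022)) [-1.38113291  0.54041854  1.24376891  2.16264937 -0.66428485  0.90838231
 -1.46551824]
```

View pics/t3.png

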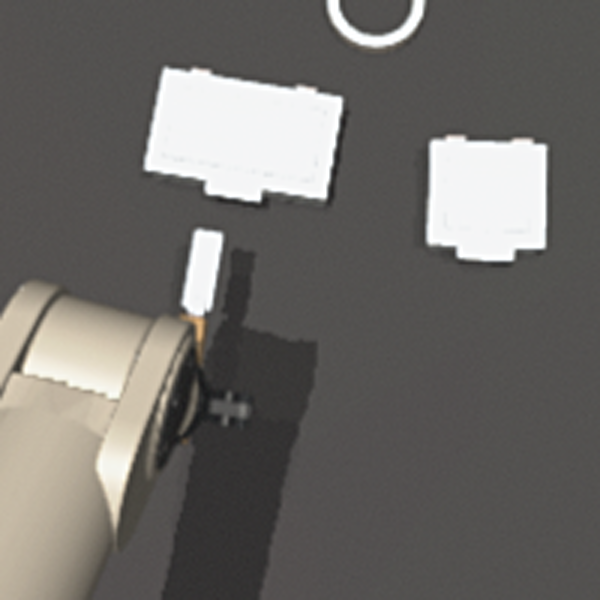

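The tip shows at crop (209,232), i.e. full-image (269.7,177.3), on line with the tongue. Next: a quick numeric check, then down in front of the tongue.

```bash
python3 - <<'E'
from h import *
yaw=-.1594;e=np.array([np.cos(yaw),np.sin(yaw)]);C=np.array([.6886,.1052])
T=onz('top',269.5,177,.15)[:2];d=T-C;print(T,'tin x,y',d@e,d@[-e[1],e[0]])
E
python3 nudge.py '[[0.01,-0.001,0.02,0,0],[0.01,0,0.03,0,0],[0,0,0.03,0,0],[0,0,0.023,0,0],[0,0,0.01,0,0],[0,0,0,0,0],[0,0,0,0,0]]'
python3 - <<'E'
from h import *
yaw=-.1594;e=np.array([np.cos(yaw),np.sin(yaw)]);C=np.array([.6886,.1052])
print(rel([*(C+(-.012-.1355)*e),.036],yaw),bot.get_obs()['q'])
s=cams.read_camera('side');cv2.imwrite('pics/s4.png',cv2.resize(s[180:320,180:400],(792,504),interpolation=cv2.INTER_CUBIC))
E
```

```text
[0.5818156  0.12233492] tin x,y -0.10815041725466716 -3.1748911392751045e-05
t: 10.15
eef_pos: [0.4675, 0.1412, 0.0375]
tool_rot: [-0.0, 0.997, -0.079, 0.0]
contact_force: [1.1, -0.3, 0.0]
gripper_width: 0.235
grasp_force: 97.9
(array([0.0765, 0.0005, 0.0015]), np.float64(0.0003)) [-1.12706957  0.69647199  0.94110284  2.183378   -0.90217089  0.72194302
 -1.28654515]
```

View pics/s4.png

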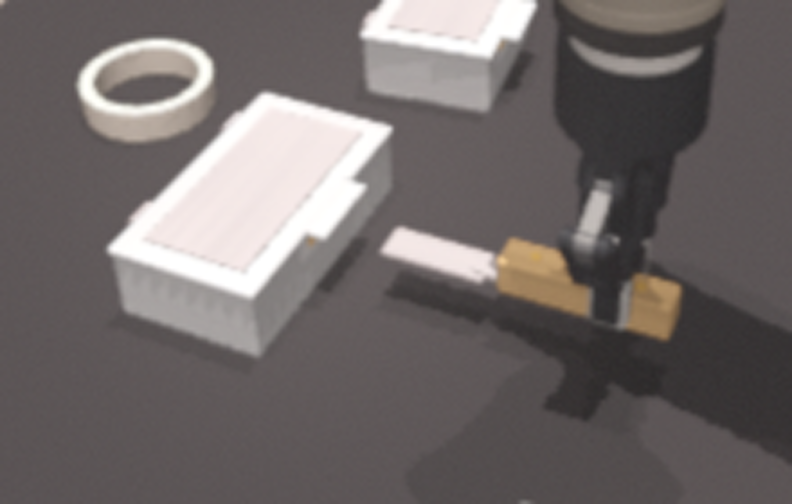

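Side view: blade level in front of the tongue, tip middle at crop (391,238), i.e. full-image (288.6,246.1). Now checking its height against that.

Run:
```python
from h import *
yaw=-.1594;e=np.array([np.cos(yaw),np.sin(yaw)]);C=np.array([.6886,.1052])
for z in (.03,.036,.042): print(z,proj('side',np.array([*(C-.0885*e),z])))
print('tongue top corners',[proj('side',np.array([*(C-.059*e+s*.025*np.array([-e[1],e[0]])),.049])) for s in (-1,1)],'img',(180+366/3.6,180+188/3.6),(180+318/3.6,180+232/3.6))
```

```text
0.03 (np.float64(288.73145193398733), np.float64(248.2176951262092))
0.036 (np.float64(288.6107900807953), np.float64(246.05561461850039))
0.042 (np.float64(288.4890517301484), np.float64(243.87424488140965))
tongue top corners [(np.float64(281.30533020749743), np.float64(230.53514557480378)), (np.float64(269.7145332153766), np.float64(244.99743742855443))] img (281.66666666666663, 232.22222222222223) (268.3333333333333, 244.44444444444446)
```

Tip at z ≈ 36 mm and the tongue is where expected. Inserting.

```bash
python3 nudge.py '[[0.015,0,0.001,0,0],[0.015,0,0,0,0],[0.015,0,0,0,0],[0.015,0,0,0,0],[0.0165,0,0,0,0],[0,0,0,0,0],[0,0,0,0,0]]' && python3 nudge.py '[[0,0,-0.005,0,0],[0,0,-0.005,0,0],[0,0,-0.005,0,0],[0,0,-0.005,0,0],[0,0,0,0,0]]'
```

```text
t: 10.9
eef_pos: [0.5427, 0.1293, 0.0365]
tool_rot: [-0.0, 0.997, -0.079, 0.0]
contact_force: [-0.4, -1.0, -1.2]
gripper_width: 0.227
grasp_force: 97.9
t: 11.4
eef_pos: [0.5422, 0.1294, 0.0563]
tool_rot: [-0.0, 0.997, -0.079, -0.0]
contact_force: [-0.6, -0.7, -2.2]
gripper_width: 0.228
grasp_force: 97.9
```

```bash
python3 nudge.py '[[0,0,-0.006,0,0],[0,0,-0.006,0,0],[0,0,-0.006,0,0],[0,0,-0.006,0,0],[0,0,-0.006,0,0],[0.003,0,-0.006,0,0],[0.003,0,-0.006,0,0],[0.003,0,-0.006,0,0],[0.003,0,-0.006,0,0],[0.003,0,-0.006,0,0],[0.003,0,-0.002,0,0],[0.003,0,0,0,0],[0,0,0,0,0],[0,0,0,0,0],[0,0,0,0,0]]'
python3 - <<'E'
from h import *
s=cams.read_camera('side');cv2.imwrite('pics/s5.png',cv2.resize(s[130:320,150:400],(790,600),interpolation=cv2.INTER_CUBIC))
E
```

```text
t: 12.9
eef_pos: [0.5637, 0.1257, 0.1179]
tool_rot: [0.0, 0.997, -0.08, 0.0]
contact_force: [-0.7, 0.1, -0.7]
gripper_width: 0.229
grasp_force: 99.0
```

View pics/s5.png

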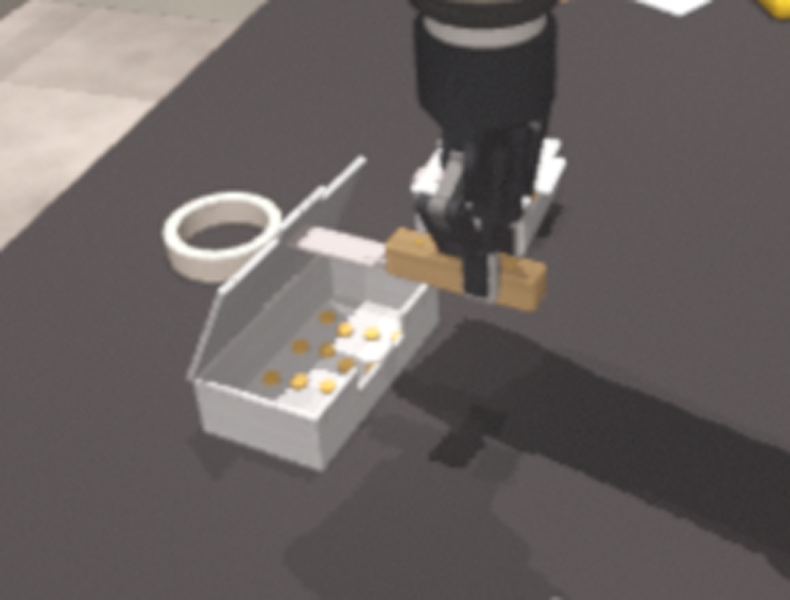

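The lid stands about 60° open with the blade tip at its underside (crop 300,240). Now I'll retract, lower and release.

```bash
python3 nudge.py '[[-0.015,0,0,0,0],[-0.02,0,0,0,0],[-0.02,0,0,0,0],[-0.02,0,0,0,0],[-0.02,0,0,0,0],[0,0,0.025,0,0],[0,0,0.03,0,0],[0,0,0.03,0,0],[0,0,0.015,0,0],[0,0,0.005,0,0],[0,0,0.004,0,0],[0,0,0.0025,0,0],[0,0,0,0,0],[0,0,0,0,0]]'
```

```text
t: 14.35
eef_pos: [0.4699, 0.1411, 0.0068]
tool_rot: [-0.0, 0.997, -0.079, 0.0]
contact_force: [0.2, -0.4, -1.4]
gripper_width: 0.235
grasp_force: 99.0
```

```bash
python3 nudge.py '[[0,0,0.001,0,0],[0,0,0,0,0.3],[0,0,0,0,0.5],[0,0,0,0,0.7],[0,0,0,0,1],[0,0,0,0,1],[0,0,0,0,1],[0,0,0,0,1],[0,0,0,0,1]]' 20 && python3 nudge.py '[[0,0,-0.01,0,1],[0,0,-0.03,0,1],[0,0,-0.04,0,1],[0,0,-0.04,0,1],[0,0,-0.03,0,1],[0,0,0,0,1],[0,0,0,0,1],[0,0,0,0,1],[0,0,0,0,1],[0,0,0,0,1]]'
python3 - <<'E'
from h import *
s=cams.read_camera('side');cv2.imwrite('pics/s6.png',cv2.resize(s[130:320,150:400],(790,600),interpolation=cv2.INTER_CUBIC))
E
```

```text
t: 15.25
eef_pos: [0.4695, 0.1409, 0.0053]
tool_rot: [-0.0, 0.997, -0.08, -0.0]
contact_force: [0.3, 0.2, 0.3]
gripper_width: 0.999
grasp_force: 0.0
t: 16.25
eef_pos: [0.469, 0.1406, 0.1546]
tool_rot: [0.0, 0.997, -0.08, -0.001]
contact_force: [0.6, -0.6, -0.2]
gripper_width: 1.001
grasp_force: 0.0
```

View pics/s6.png

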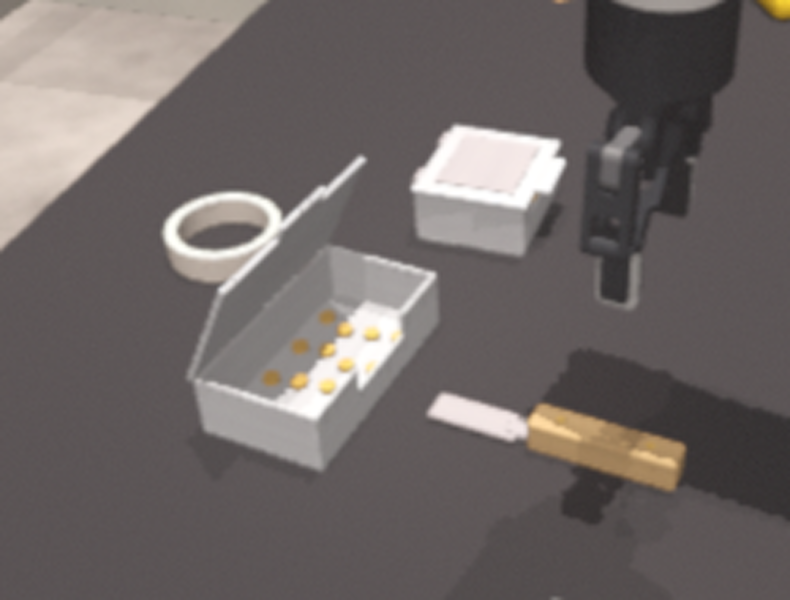

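The lid stays open, the small tin is shut, the knife lies flat at crop (430,405)–(685,465), and the gripper is clear. Handing in.

```bash
python3 -c "
from station import bot, cams
print(bot.hand_in())"
```

```text
the job is handed in; nothing more can be done
None
```

I prised the longer tin's lid open to about 60° (estimated) using only the knife, left the smaller tin shut, and put the knife down flat and released; the job is handed in, but no verdict came back.

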